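Gauge a tube against the flip stop

TASK

Set the steel tube up for sawing: flip the hinged stop fully down, then slide the tube over the board, without lifting it, until its side is flush along the fence and its end is seated on the stop's screw, and hold it pressed there lightly but firmly (a few newtons, never as much as 20) for a moment so that it is truly gauged. Then flip the stop back up to upright or beyond, leaving the tube where it was gauged, and leave the other things on the board and table alone.

Things in the scene. Friction and masses are not known exactly. Their poses are not given: they have to be found in the camera images.
- rig: Plywood cutting board 320 x 440 x 18 mm fixed on the table. Origin: centre of its underside; x points away from the robot, y along the fence, z up. Its aluminium fence, 30 mm thick, 400 mm long, top 53 mm above the table, runs along y with its front face at x = +45 mm. Behind it (x above 90, y -220 to 0 mm) a toggle clamp, up to 75 mm high, holds a brake caliper.
- stop: Flip stop on top of the fence: dark steel base 30 x 60 mm with a hinged steel leaf. Origin: middle of the base's underside, 53 mm above the table, at x = 60 mm of the board; axes parallel to the board's. The hinge axis runs along y, 15 mm above this origin. The leaf is a bar 12 mm wide with a plate 8 mm thick (y -4 to +4 mm) that hangs, when down, at x -18 to -54 mm.
- leaf (a joint): Angle of the leaf in rad: 0 = fully down on its stop (level, pointing to the board's -x), pi/2 = upright, 1.95 = leaned back as far as it goes. It stays where it is left; friction needs about 2 to 4 N at the tongue.
- tongue (a point): Centre of the black grip at the leaf's free end, 24 mm along the leaf x 14 mm wide (along y) x 18 mm thick, 83 mm from the hinge axis. When down it is 68 mm above the table. It can be pinched across its 14 mm width from above and swings within the pads.
- bar: The tube to gauge: rectangular steel tube, 40 mm (its x) x 140 mm (its y, long axis) x 25 mm high, about 0.2 to 0.35 kg, lying flat on the board in front of the fence on the -y side of the stop. Origin: centre of its underside (18 mm above the table). It slides under about 1 to 2 N. It can be pushed with closed fingers.
- offcut: Bystander: short piece of steel tube, 30 x 45 x 25 mm, on the board near its front edge. Origin: centre of its underside.
- valve_tool: Bystander: brass valve tool 55 mm long (its x), 26 mm wide, 16 mm high, on the board near its front edge. Origin: underside.
- pedal_block: Bystander: grey rubber pedal tread block 90 x 30 x 26 mm on the table. Origin: centre of its underside.
- cup: Bystander: white ceramic cup of cone nuts, 78 mm across, 70 mm high, on the table. Origin: centre of its underside.
- tyre_lever: Bystander: green plastic tyre lever 130 mm long (its x), on the table. Origin: underside.
- spanner: Bystander: steel spanner 160 mm long (its x), on the table. Origin: underside.
- screw_hole (a point): Point in the middle of the leaf's plate on the axis of its adjusting screw; when down, at x = -35 mm of the stop and 30 mm above the table. The screw's flat tip, 16 mm across, points along the board's -y and is what the tube's end must meet. Its setting is not measured: the tip face lies 10 to 22 mm from this point and must be found by touch. It does not give.
Mind the look-alikes: they are no part of the job. There is more than one size of the bar; the one meant has the size given above.

How it is judged:
By the outcome, as a careful person would: the job done as asked, in the order asked, and still so for the second after the job is handed in, with the robot touching nothing.
It also fails if it takes over 72 s, if anything falls off the work surface, if the arm or the gripper's body presses on something with over 40 N, if the wrist force passes 120 N, or if a joint passes its speed limit or range.

ROBOT

A 6-joint arm with a two-finger parallel gripper is mounted at the origin on the work surface. World frame = base frame: x ahead of the robot, y to its left, z up, the work surface at z = 0. Lengths are in m, angles in rad, forces in N, time in s.
With the tool pointing down it reaches from about 0.35 to 0.8 m from the base axis. Payload 7.3 kg.
Tool frame: the origin (TCP) lies between the finger pads; the fingertips stand 25 mm ahead of it and the grasp point (between the pads) lies 6 mm ahead of it (r.tip_extent is the distance from the TCP to the fingertips, in m); z points along the fingers, y is the direction in which the jaws open and shut (so a half turn about z gives the same grasp; the last joint's range is limited). The gripper opens to 85 mm and grips with 20 to 120 N. Pads are 22 mm wide; open, the fingers measure 114 mm over their backs; the gripper's body (76 mm by 85 mm) begins 54 mm behind the grasp point. The pads swing forward as they close: fully open they stand 13 mm farther back than shut.
Start: joints at [1.112, 0.342, 1.524, -0, 1.275, -0.146], TCP at [0.162, 0.5, 0.256] pointing down, gripper open.
Joint ranges: [-2.53, 2.53], [-0.77, 2.02], [0.04, 2.7], [-1, 4.14], [0.28, 2.66], [-3.11, 3.11]. Speed limits (rad/s): [2.57, 2.57, 3.14, 3.14, 3.14, 3.14].

INTERFACE

Orientations are given as a unit quaternion [x, y, z, w].
In Python, from workcell import r, command_gripper, optics gives the robot as it stands. The module is installed in compiled form; this text tells all that it offers. Calls block until the motion is done:
- r.reach(position, orientation): joint-space move of the TCP to a pose.
- r.move_straight(position, orientation=None, speed=0.15, max_force=None): straight line of the TCP; orientation=None keeps the orientation; speed is the mean speed in m/s. With max_force (N) it stops when the force on the tool has changed by that much, and returns True; else False.
- r.movej(angles): joint-space move.
- command_gripper(opening, force=None): finger opening in m; force is the grip in N (None keeps the last); returns when the fingers have stopped.
- r.hold(seconds).
- r.solve_ik(position, orientation): joint angles nearest the present ones, or None.
- r.read_state(): the state.
- optics.get_image(name): name is "scene" or "top"; returns (picture, depth): 420x560x3 uint8, red, green, blue; 420x560 float32, m along the optical axis (not along the pixel's ray), 0 where there is no reading.
- optics.camera_model(name): a dict with "K" (3x3 intrinsics, pixels), "R" (3x3) and "t" (3): a world point X has camera coordinates R X + t. Camera axes: x right, y down, z forward; pixel columns grow to the right and rows downward; lengths in m; the calibration is good to about 2 mm. A picture is of the moment at which its call begins. camera_model takes no time and is no camera call.
A pose or a line that the arm cannot do raises r.PlanningError and nothing moves.
- r.finish_job(): hands the job in, once; it reports no verdict.
The state is a dict: "time_s": time; "joint_positions": joint angles; "dq": joint speeds; "tau": joint torques, N m; "eef_pos": TCP position; "eef_rot": TCP orientation; "contact_force": force on the tool from outside, world axes, zero at the start; "torque": the same for the moment, N m; "grip_width": finger opening in m.
Only numpy, scipy, OpenCV 4.12 (cv2) and the standard library are available. Lean on these libraries where they do the work, as an engineer would, in place of code of your own. Each camera call takes 0.05 s, during which the arm holds its last target. There are 200 camera calls.

## Working session

There is one attempt and no reset: what is moved stays moved. The work goes in short steps, each a Python script; the robot and the scene stay as the last script left them, time stands still between calls to the robot, and variables do not carry over. Pictures are saved under pics/ and viewed, about 8 in all and at most 12, crops included, and the job is handed in when it is done.

```bash
mkdir -p pics; ls; python3 - <<'E'
from workcell import r, command_gripper, optics
import cv2,numpy as np
for n in("top","scene"):
    p,d=optics.get_image(n); cv2.imwrite(f"pics/{n}0.png",cv2.cvtColor(p,cv2.COLOR_RGB2BGR)); np.savez(f"{n}0.npz",p=p,d=d)
    m=optics.camera_model(n); print(n,np.round(m["K"],1).tolist(),np.round(m["R"],3).tolist(),np.round(m["t"],3))
s=r.read_state(); print({k:np.round(v,3) for k,v in s.items()}, r.tip_extent)
E
```

```text
pics
top [[457.3, 0.0, 279.1], [0.0, 457.3, 208.0], [0.0, 0.0, 1.0]] [[0.078, -0.997, 0.003], [-0.977, -0.078, -0.2], [0.199, 0.012, -0.98]] [-0.039  0.429  1.148]
scene [[502.5, 0.0, 274.9], [0.0, 502.5, 211.5], [0.0, 0.0, 1.0]] [[-0.225, 0.974, -0.019], [0.729, 0.156, -0.666], [-0.646, -0.164, -0.746]] [ 0.089 -0.273  1.696]
{'time_s': np.float64(0.1), 'joint_positions': array([ 1.112,  0.343,  1.525,  0.   ,  1.275, -0.146]), 'dq': array([ 0.001, -0.002, -0.003,  0.   , -0.   ,  0.   ]), 'tau': array([ 3.0000e-03, -4.3444e+01, -2.4649e+01,  0.0000e+00,  5.0000e-03,
       -0.0000e+00]), 'eef_pos': array([0.161, 0.499, 0.256]), 'eef_rot': array([ 0.156,  0.988, -0.001, -0.   ]), 'contact_force': array([-0.154, -0.124,  0.105]), 'torque': array([ 0.006,  0.006, -0.042]), 'grip_width': np.float64(0.086)} 0.025
```

View pics/top0.png

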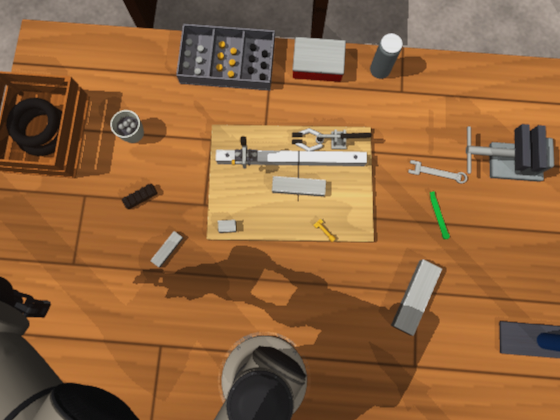

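View pics/scene0.png

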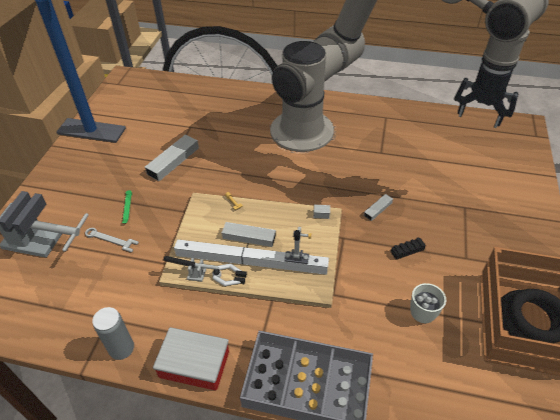

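The top view shows the board at cols 208-373, rows 126-241, with the stop near (243,155). Three grey tubes could be the bar:
- (300,186) lies on the board in front of the fence, on the -y side of the stop.
- (167,248) lies on the table and is smaller.
- (418,297) lies on the table and is larger.

Only the first fits the description. I'll measure it and check it in an enlarged crop.

```bash
cat > h.py <<'E'
import numpy as np, cv2
from workcell import r, command_gripper, optics
def ray(n,uv,z):
    m=optics.camera_model(n); K,R,t=map(np.array,(m["K"],m["R"],m["t"]))
    uv=np.atleast_2d(uv).astype(float); d=np.c_[uv,np.ones(len(uv))]@np.linalg.inv(K).T@R
    c=-R.T@t; return c+d*((z-c[2])/d[:,2])[:,None]
def proj(n,X):
    m=optics.camera_model(n); x=np.atleast_2d(X)@np.array(m["R"]).T+m["t"]; x=x@np.array(m["K"]).T; return x[:,:2]/x[:,2:]
def shot(n,f=None,box=None,k=1):
    p,d=optics.get_image(n); b=cv2.cvtColor(p,cv2.COLOR_RGB2BGR)
    if f:
        q=b if box is None else b[box[1]:box[3],box[0]:box[2]]
        cv2.imwrite("pics/"+f,cv2.resize(q,None,fx=k,fy=k,interpolation=cv2.INTER_CUBIC))
    return b,d
def rect(n,mask,z):
    """min-area rectangle of the largest blob, on plane z: centre, size, long-axis angle"""
    cs,_=cv2.findContours(mask.astype(np.uint8),cv2.RETR_EXTERNAL,cv2.CHAIN_APPROX_NONE)
    c=max(cs,key=cv2.contourArea)[:,0]
    (cx,cy),(w,h),a=cv2.minAreaRect((ray(n,c,z)[:,:2]*1000).astype(np.float32))
    if w<h: w,h,a=h,w,a+90
    return np.round([cx,cy,w,h,(a+90)%180-90],1)
E
python3 - <<'E'
from h import *
for n,roi in(("top",(195,105,390,255)),("scene",(150,180,360,310))):
    f=np.load(n+"0.npz"); b=cv2.cvtColor(f["p"],cv2.COLOR_RGB2BGR); x0,y0,x1,y1=roi
    k=min(800/(x1-x0),600/(y1-y0))
    if n=="top": cv2.imwrite("pics/top_c.png",cv2.resize(b[y0:y1,x0:x1],None,fx=4,fy=4,interpolation=cv2.INTER_CUBIC))
    hsv=cv2.cvtColor(b,cv2.COLOR_BGR2HSV); R=np.zeros(b.shape[:2],bool); R[y0:y1,x0:x1]=1
    # height map from depth
    m=optics.camera_model(n);K,Rm,t=map(np.array,(m["K"],m["R"],m["t"]))
    v,u=np.mgrid[:420,:560]; d=f["d"]; P=np.stack([(u-K[0,2])/K[0,0]*d,(v-K[1,2])/K[1,1]*d,d],-1)
    W=(P-t)@Rm; Z=W[...,2]
    board=R&(Z>.011)&(Z<.2); board=cv2.morphologyEx(board.astype(np.uint8),cv2.MORPH_OPEN,np.ones((3,3)))
    print(n,"board",rect(n,board,.018), "medZ board",np.median(Z[R&(Z>.011)&(Z<.025)]),"table",np.median(Z[~R&(abs(Z)<.02)]))
    tube=R&(Z>.036)&(Z<.047)
    nn,l,st,ce=cv2.connectedComponentsWithStats(tube.astype(np.uint8))
    for i in range(1,nn):
        if st[i,4]>40: print(" z36-47",st[i],np.round(ce[i]),rect(n,l==i,.043),np.median(Z[l==i]).round(4))
    fe=R&(Z>.048)&(Z<.058)
    nn,l,st,ce=cv2.connectedComponentsWithStats(fe.astype(np.uint8))
    for i in range(1,nn):
        if st[i,4]>40: print(" fence",st[i],rect(n,l==i,.053))
    hi=R&(Z>.08)
    print(" high", [np.round(W[hi].min(0),3),np.round(W[hi].max(0),3)] if hi.any() else None)
    top=hi&(Z>.125); print(" tongue?",np.round(W[top].mean(0),3) if top.any() else None, top.sum())
    for (a,c) in ((300,186),(290,160),(220,180)) if n=="top" else(): print(hsv[c,a],Z[c,a])
E
```

```text
top board [510.5 -30.4 439.3 319.7 -86.3] medZ board 0.017069696431206195 table -0.0007295862522528674
 z36-47 [272 177  54  19 801] [299. 186.] [494.6 -52.1 140.   42.3 -90. ] 0.0419
 z36-47 [218 220  18  13 205] [227. 226.] [373.  126.9  44.   31.3 -84. ] 0.0418
 fence [318 130  30  14 129] [ 634.7 -132.    77.6   36.6  -85.4]
 fence [216 150  21  12 209] [559.3 146.2  53.3  30.4 -85.4]
 fence [ 247  150  120   14 1220] [572.4 -66.7 315.   33.1 -86.5]
 high [array([ 0.193, -0.02 ,  0.08 ]), array([0.576, 0.122, 1.211])]
 tongue? [0.338 0.024 0.799] 159
[ 26  11 187] 0.04198850899403414
[  0   0 228] 0.0529076750860302
[ 19 128 221] 0.018245715596298673
scene board [507.5 -33.5 451.7 339.8 -86.6] medZ board 0.019033196793402853 table 0.0012856123677231325
 z36-47 [313 205  17  11 149] [321. 209.] [379.  128.9  44.5  37.7 -81.1] 0.0435
 z36-47 [221 222  54  22 656] [248. 232.] [499.9 -49.4 142.1  47.6  90. ] 0.0434
 z36-47 [174 249 153  22 383] [251. 260.] [588.3 -23.7 398.   13.8 -86.4] 0.0415
 fence [ 174  239  154   29 1405] [574.6 -24.  399.6  38.  -86. ]
 fence [185 258  33  15 141] [ 637.8 -133.1   82.3   40.5  -85.5]
 high [array([0.521, 0.08 , 0.08 ]), array([1.314, 0.234, 1.084])]
 tongue? [1.004 0.176 0.695] 194
```

View pics/top_c.png

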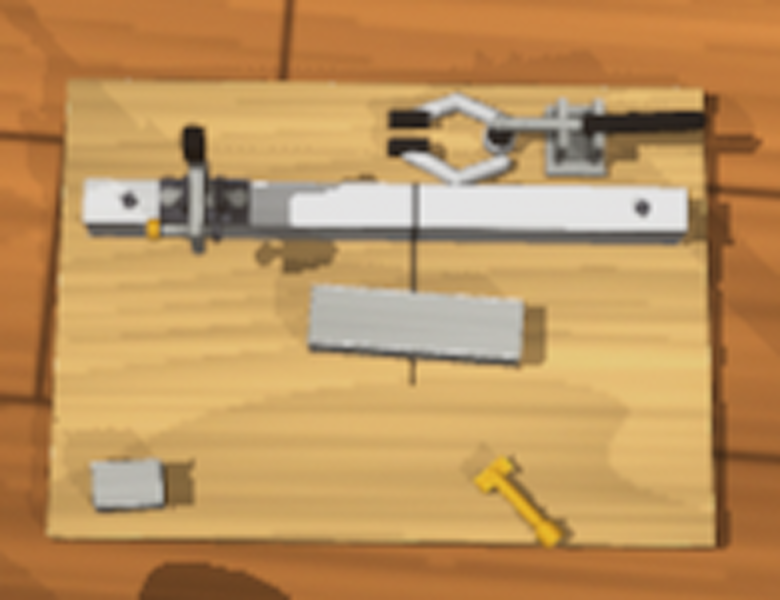

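The crop confirms the tube at (300,186). It measures 140 x 42 mm and is turned about 3.6° from the fence. The leaf bar is at crop col 198 and its black tongue at crop (193,143), so it stands up or is leaned back. I'll triangulate the tongue and find the stop's y.

```bash
cat >> h.py <<'E'
YAW=np.radians(3.6); C=np.array([510.5,-30.4])/1000
Rb=np.array([[np.cos(YAW),-np.sin(YAW)],[np.sin(YAW),np.cos(YAW)]])
def b2w(x,y,z): return np.r_[C+Rb@np.array([x,y])/1000,z/1000]
def w2b(P): return np.r_[Rb.T@(np.asarray(P)[:2]-C)*1000,np.asarray(P)[2]*1000]
def tri(uvs):
    A=[];B=[]
    for n,uv in uvs.items():
        m=optics.camera_model(n); P=np.array(m["K"])@np.c_[m["R"],m["t"]]
        for i in(0,1): q=uv[i]*P[2]-P[i]; A.append(q[:3]);B.append(-q[3])
    return np.linalg.lstsq(np.array(A),np.array(B),rcond=None)[0]
E
python3 - <<'E'
from h import *
from scipy.ndimage import label
T={}
for n,(x0,y0,x1,y1) in dict(top=(215,125,270,172),scene=(275,222,325,275)).items():
    p=np.load(n+"0.npz"); v=p["p"][y0:y1,x0:x1].max(2); 
    nn,l,st,ce=cv2.connectedComponentsWithStats((v<55).astype(np.uint8))
    for i in range(1,nn):
        if st[i,4]>5: print(n,st[i]+[x0,y0,0,0,0],np.round(ce[i]+[x0,y0],1),"v<55")
    nn,l,st,ce=cv2.connectedComponentsWithStats((v<110).astype(np.uint8))
    for i in range(1,nn):
        if st[i,4]>20: print(n,st[i]+[x0,y0,0,0,0],np.round(ce[i]+[x0,y0],1),"v<110")
# predicted pixels for stop at local y, leaf angle
for sy in(115,125,135):
    for th in(1.57,1.95): print(sy,th,[np.round(proj(n,b2w(60-83*np.cos(th),sy,68+83*np.sin(th))),1) for n in("top","scene")])
    print(" base",[np.round(proj(n,[b2w(45,sy-30,60),b2w(45,sy+30,60)]),1).tolist() for n in("top","scene")])
b=cv2.cvtColor(np.load("scene0.npz")["p"],cv2.COLOR_RGB2BGR); cv2.imwrite("pics/scene_c.png",cv2.resize(b[215:285,270:340],None,fx=8,fy=8,interpolation=cv2.INTER_CUBIC))
E
```

```text
top [241 137   5   8  37] [242.9 140.6] v<55
top [241 137  29  31 244] [250.6 154.8] v<110
top [235 149   7  12  58] [238.4 155.4] v<110
top [217 161  14   3  38] [223.9 161.9] v<110
scene [294 230   6  11  49] [296.6 235. ] v<55
scene [285 230  24  36 329] [296.1 251.7] v<110
scene [286 265  39   9 124] [305.  269.2] v<110
115 1.57 [array([[245.4, 143.3]]), array([[293.6, 232.7]])]
115 1.95 [array([[246. , 132.2]]), array([[291.8, 244.3]])]
 base [[[259.1, 160.6], [236.2, 160.2]], [[282.5, 249.5], [305.8, 252.3]]]
125 1.57 [array([[241.3, 143.2]]), array([[297.8, 233.2]])]
125 1.95 [array([[241.9, 132.1]]), array([[296. , 244.8]])]
 base [[[255.3, 160.5], [232.4, 160.2]], [[286.4, 249.9], [309.7, 252.8]]]
135 1.57 [array([[237.2, 143.1]]), array([[301.9, 233.7]])]
135 1.95 [array([[237.8, 132. ]]), array([[300.2, 245.3]])]
 base [[[251.4, 160.5], [228.6, 160.1]], [[290.2, 250.4], [313.6, 253.2]]]
```

View pics/scene_c.png

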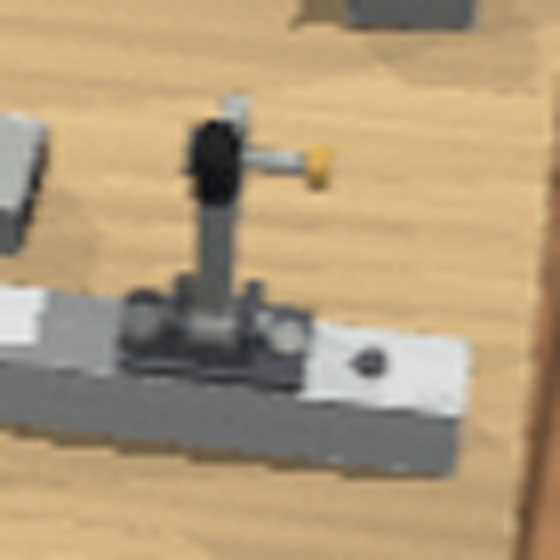

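The crop shows the tongue at scene pixel (296.6,235). Both views agree on a stop y of about 121.5 mm (board frame) and a leaf angle of about 1.65 rad. I'll pinch the tongue.

```bash
cat >> h.py <<'E'
SY=121.5
QB=np.array([np.cos(np.pi/2+YAW/2),np.sin(np.pi/2+YAW/2),0,0])  # tool down, jaws along board y
def st(tag=""):
    s=r.read_state(); print(tag,"t%.1f"%s["time_s"],"board",np.round(w2b(s["eef_pos"]),1),"F",np.round(s["contact_force"],1),"w%.4f"%s["grip_width"]); return s
def arc(th): return b2w(60-83*np.cos(th),SY,68+83*np.sin(th)+6)
E
python3 - <<'E'
from h import *
command_gripper(0.045,20)
p=arc(1.65); r.reach(p+[0,0,.06],QB); st("above")
print(r.move_straight(p,QB,speed=.08,max_force=12)); st("at")
command_gripper(0.0,20); st("closed")
shot("scene","s1.png",(230,150,370,280),5)
E
```

```text
above t2.6 board [ 66.4 122.4 216.8] F [ 0.5 -0.8  0.1] w0.0447
False
at t3.5 board [ 66.9 121.5 157.2] F [ 0.2  1.  -0.3] w0.0449
closed t3.9 board [ 66.8 122.  157.3] F [-0.7  2.9  4.3] w0.0136
```

View pics/s1.png

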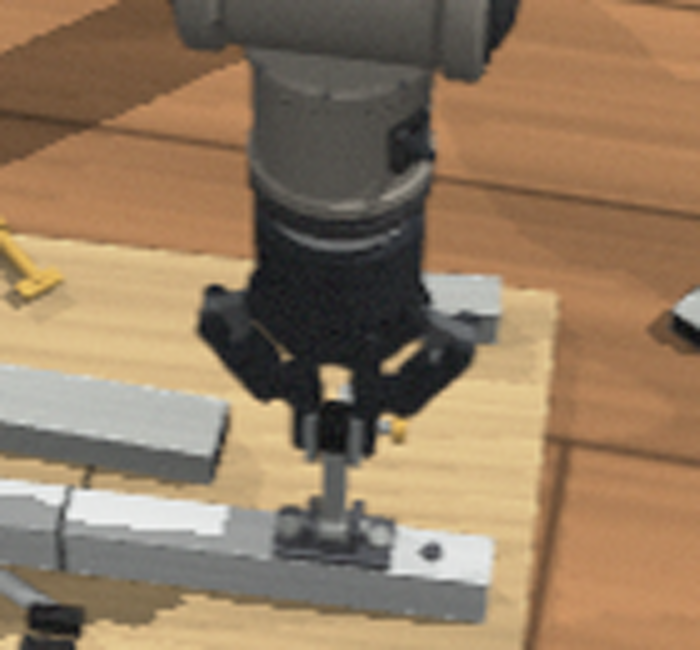

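The tongue sits between the pads (crop ~(335,425)) and the opening reads 13.6 mm. Next I'll swing the leaf down.

```bash
sed -i 's/^SY=121.5/SY=122.0/' h.py; python3 - <<'E'
from h import *
for th in (1.45,1.2,.95,.7,.45,.2,.05):
    s=r.move_straight(arc(th),QB,speed=.1,max_force=30); st("th%.2f %s"%(th,s))
    if s: break
else:
    s=r.move_straight(arc(0)-[0,0,.005],QB,speed=.03,max_force=12); st("press %s"%s)
E
```

```text
th1.45 False t4.3 board [ 49.8 122.  156.7] F [-2.6  1.8  4.3] w0.0135
th1.20 False t4.6 board [ 29.5 122.  151.3] F [-3.3  1.9  3.1] w0.0136
th0.95 False t5.0 board [ 11.4 122.  141.1] F [-0.7  1.5 -0.6] w0.0135
th0.70 False t5.4 board [ -3.4 121.9 127.1] F [ 1.9  0.8 -4.5] w0.0136
th0.45 False t5.7 board [-14.5 121.9 109.9] F [ 3.7  0.9 -5.5] w0.0137
th0.20 False t6.1 board [-21.3 121.9  90.5] F [ 1.9  1.  -4.2] w0.0139
th0.05 False t6.3 board [-23.  121.9  78.3] F [ 0.8 -0.7 -2.9] w0.0138
press False t6.8 board [-23.2 121.9  69.1] F [-2.2 -1.5  2.4] w0.0137
```

The leaf followed the arc, but the pads may have slipped at the bottom. I'll press the tongue from above with closed fingers: fully down predicts contact at TCP z of about 102.

```bash
python3 - <<'E'
from h import *
command_gripper(0.045,20); st("rel")
r.move_straight(arc(0)+[0,0,.06],QB,speed=.15)
command_gripper(0.0,20); st("up")
r.move_straight(b2w(-23,SY,108),QB,speed=.1,max_force=10); st("near")
s=r.move_straight(b2w(-23,SY,92),QB,speed=.03,max_force=10); st("press %s"%s)
r.move_straight(b2w(-23,SY,150),QB,speed=.15); st("up")
r.reach(b2w(-70,-22,130),QB); st("side")
b,d=shot("top","t2.png",(195,105,390,255),4)
E
```

```text
rel t7.2 board [-23. 122.  69.] F [0.5 0.8 0.2] w0.0450
up t8.3 board [-23.1 122.  133.8] F [-0.4  0.2 -0.6] w-0.0004
near t8.7 board [-23.1 122.  107.9] F [ 0.4 -0.7  1.1] w-0.0002
press True t9.1 board [-22.5 122.  101.9] F [-1.9  0.2  8.3] w-0.0000
up t9.5 board [-23.2 122.  149.7] F [-0.3 -0.4 -0.2] w0.0002
side t10.2 board [-70.3 -22.  129.3] F [-0.3 -0.3  0.3] w0.0001
```

View pics/t2.png

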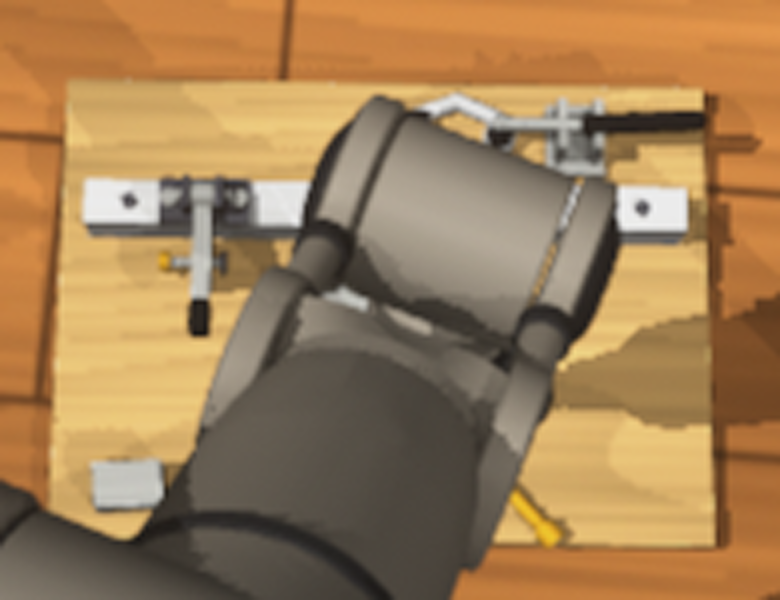

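The press touched at 101.9 as predicted, so the leaf is fully down (picture: leaf pointing to -x at crop (200,315)). Next I'll push the tube to the fence.

```bash
python3 - <<'E'
from h import *
s=r.move_straight(b2w(-66,-22,49),QB,speed=.12,max_force=6); st("down %s"%s)
if not s:
    s=r.move_straight(b2w(-16,-22,49),QB,speed=.05,max_force=8); st("push %s"%s)
    s=r.move_straight(b2w(4,-22,49),QB,speed=.015,max_force=6); st("fence %s"%s)
    r.hold(.3); st("hold")
    r.move_straight(b2w(-40,-22,49),QB,speed=.1); 
    r.move_straight(b2w(-60,-22,160),QB,speed=.2); r.reach(b2w(-60,-160,160),QB); st("clear")
    b,d=shot("scene","s3.png",(165,185,345,310),4)
E
```

```text
down False t11.1 board [-65.6 -21.8  49.4] F [0.5 0.3 0.4] w0.0001
push False t12.2 board [-16. -22.  49.] F [-0.2  0.5 -0.7] w0.0002
fence True t13.1 board [ -3.6 -21.8  48.5] F [-1.2 -0.4 -0.5] w0.0002
hold t13.4 board [ -4.3 -21.7  48.2] F [-0.3  0.4 -0.7] w-0.0005
clear t15.2 board [ -60.6 -160.   158.5] F [ 0.1 -0.1  0.2] w-0.0001
```

View pics/s3.png

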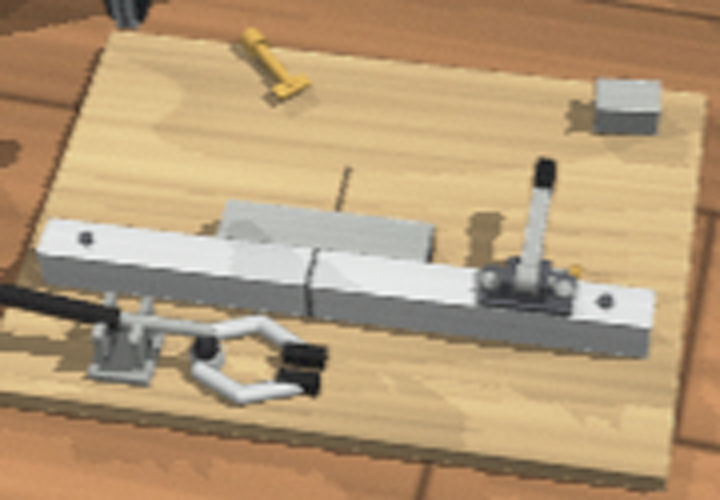

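The tube lies along the fence (crop (325,230)). Next I'll push it by its -y end onto the screw.

```bash
python3 - <<'E'
from h import *
X=26
r.reach(b2w(X,-130,130),QB)
s=r.move_straight(b2w(X,-130,49),QB,speed=.12,max_force=6); st("down %s"%s)
if not s:
    s=r.move_straight(b2w(X,-62,49),QB,speed=.05,max_force=8); st("push %s"%s)
    if not s:
        s=r.move_straight(b2w(X,-30,49),QB,speed=.012,max_force=5); st("seat %s"%s)
        r.hold(.2); st("hold")
E
```

```text
down False t16.6 board [  26.3 -130.4   49.8] F [-0.7  0.7  0.3] w0.0001
push False t18.1 board [ 26.1 -62.1  49. ] F [-0.1  0.6 -0.8] w-0.0002
seat True t19.5 board [ 26.  -45.7  48.9] F [ 0.2 -1.9  1.7] w0.0002
hold t19.7 board [ 25.8 -45.7  48.6] F [ 0.4 -1.9  1.2] w-0.0002
```

Contact came with the tube end at about y 109, some 13 mm from the plate centre, which is plausible for the screw tip. I'll re-press the side to the fence, then press the end with stepped force and hold.

```bash
cat >> h.py <<'E'
def press(x,y,z,dirn,goal,n=14,step=.4):
    """creep along board direction dirn until the opposing force reaches goal; returns last target and force"""
    dw=np.r_[Rb@np.array(dirn,float),0]; log=[]
    for i in range(n):
        r.move_straight(b2w(x+dirn[0]*i*step,y+dirn[1]*i*step,z),QB,speed=.01)
        F=[]
        for _ in range(3): r.hold(.03); F.append(-r.read_state()["contact_force"]@dw)
        f=np.mean(F); log.append(round(f,1))
        if f>=goal: break
    print("press",dirn,log); return x+dirn[0]*i*step,y+dirn[1]*i*step
E
python3 - <<'E'
from h import *
r.move_straight(b2w(26,-60,49),QB,speed=.06)
r.move_straight(b2w(26,-60,110),QB,speed=.2)
r.reach(b2w(-25,35,110),QB)
s=r.move_straight(b2w(-25,35,49),QB,speed=.12,max_force=6); st("down %s"%s)
s=r.move_straight(b2w(-6,35,49),QB,speed=.05,max_force=6)
press(-5.5,35,49,(1,0),5); r.hold(.3); st("side")
r.move_straight(b2w(-25,35,49),QB,speed=.06)
r.move_straight(b2w(-25,35,110),QB,speed=.2)
r.reach(b2w(26,-62,110),QB)
s=r.move_straight(b2w(26,-62,49),QB,speed=.12,max_force=6); st("down %s"%s)
r.move_straight(b2w(26,-48,49),QB,speed=.04,max_force=6)
x,y=press(26,-47.5,49,(0,1),6); st("end")
r.move_straight(b2w(x+1,y,49),QB,speed=.01); st("end+x"); r.hold(1.0); st("held")
E
```

```text
down False t21.8 board [-24.6  34.5  49.1] F [-0.   0.  -0.7] w0.0001
press (1, 0) [np.float64(0.5), np.float64(0.2), np.float64(-0.2), np.float64(-0.4), np.float64(0.2), np.float64(-0.1), np.float64(1.3), np.float64(5.5)]
side t25.4 board [-3.4 35.  48.9] F [-5.6 -1.3  2.7] w-0.0001
down False t27.6 board [ 26.2 -61.6  49.4] F [-0.6  0.4 -0.4] w-0.0001
press (0, 1) [np.float64(0.1), np.float64(0.1), np.float64(-0.0), np.float64(0.1), np.float64(-0.1), np.float64(2.3), np.float64(5.3), np.float64(6.7)]
end t30.9 board [ 26.  -45.5  49. ] F [ 0.1 -6.2 -0.4] w0.0001
end+x t31.1 board [ 26.4 -45.5  49. ] F [-2.8 -7.2  1.5] w-0.0001
held t32.1 board [ 26.4 -45.5  49. ] F [-2.5 -8.3  0.3] w-0.0000
```

Gauged: held for 1 s with about 8 N on the screw and 2.5 N to the fence. I'll withdraw and flip the stop up.

```bash
python3 - <<'E'
from h import *
r.move_straight(b2w(26,-62,49),QB,speed=.05)
r.move_straight(b2w(26,-62,150),QB,speed=.2)
r.reach(arc(0)+[0,0,.07],QB)
command_gripper(0.036,20)
s=r.move_straight(arc(0),QB,speed=.08,max_force=8); st("at %s"%s)
command_gripper(0.0,20); st("pinch")
for th in (.2,.45,.7,.95,1.2,1.45,1.7,1.8):
    s=r.move_straight(arc(th),QB,speed=.08,max_force=30); st("th%.2f %s"%(th,s))
    if s: break
E
```

```text
at False t35.5 board [-22.7 122.   74.4] F [ 0.2 -0.9 -0.6] w0.0359
pinch t35.8 board [-22.7 121.9  74.5] F [-1.1 -0.4  3.3] w0.0137
th0.20 False t36.2 board [-21.4 121.9  90.7] F [-1.3 -0.2  3.2] w0.0135
th0.45 False t36.6 board [-15.1 122.  110.2] F [-4.9 -1.9  5. ] w0.0134
th0.70 False t37.0 board [ -3.4 122.  127.9] F [-4.7 -1.2  4.4] w0.0133
th0.95 False t37.4 board [ 12.2 122.  141.9] F [-2.8 -1.1  3.9] w0.0133
th1.20 False t37.8 board [ 30.3 122.  151.4] F [-0.7 -1.8  1.8] w0.0134
th1.45 False t38.2 board [ 50.4 122.  156.4] F [ 0.6 -0.5  1.2] w0.0136
th1.70 False t38.6 board [ 71.2 122.1 156.5] F [-0.4 -0.1  1.3] w0.0135
th1.80 False t38.9 board [ 79.2 122.1 155.1] F [0.3 0.1 4.3] w0.0135
```

```bash
python3 - <<'E'
from h import *
command_gripper(0.036,20)
r.move_straight(arc(1.8)+[0,0,.08],QB,speed=.15)
r.reach(np.array([.162,.5,.256]),np.array([.156,.988,0,0])/np.hypot(.156,.988)); st("away")
b,d=shot("top","t4.png",(195,105,390,255),4)
hsv=cv2.cvtColor(b,cv2.COLOR_BGR2HSV)
m=optics.camera_model("top");K,Rm,t=map(np.array,(m["K"],m["R"],m["t"]))
v,u=np.mgrid[:420,:560]; P=np.stack([(u-K[0,2])/K[0,0]*d,(v-K[1,2])/K[1,1]*d,d],-1); W=(P-t)@Rm; Z=W[...,2]
R=np.zeros(Z.shape,bool); R[165:215,220:345]=1; R&=(Z>.036)&(Z<.047)
q=rect("top",R,.043); print("tube",q,"board",w2b(np.r_[q[:2]/1000,0]))
v=b.max(2); M=np.zeros(v.shape,np.uint8); M[122:172,225:262]=v[122:172,225:262]<55
n,l,s,c=cv2.connectedComponentsWithStats(M); print(s[1:],c[1:].round(1)); print("upright/1.8 px",proj("top",[arc(1.57)-[0,0,.006],arc(1.8)-[0,0,.006]]).round(1))
b,d=shot("scene","s4.png",(165,185,345,310),4)
E
```

```text
away t42.0 board [-313.8  551.   255.9] F [ 0.7  0.3 -0.7] w0.0361
tube [529.4   5.7 138.2  35.8 -85.4] board [21.12944292 34.84202408  0.        ]
[[241 137   5   8  37]
 [251 151   1   1   1]
 [249 156   3   2   6]] [[242.9 140.6]
 [251.  151. ]
 [250.  156.5]]
upright/1.8 px [[242.5 143.2]
 [242.9 136.2]]
```

View pics/t4.png

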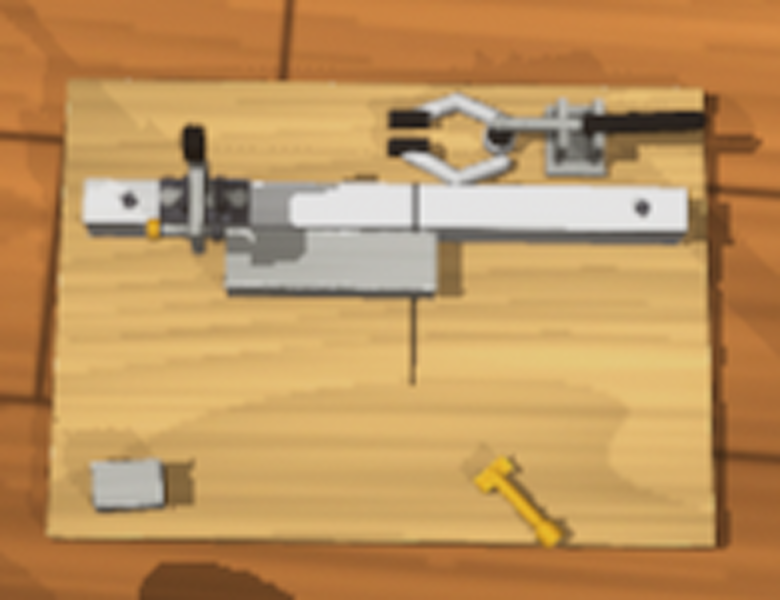

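The tube looks flush along the fence (crop (330,262)), the leaf is back up, and the offcut and valve tool haven't moved. The tongue's pixel matches its starting one exactly, which suggests about 1.65 rad although I released it at 1.8. I'll check that in the scene view.

```bash
python3 - <<'E'
from h import *
for n,(x0,y0,x1,y1) in dict(top=(230,125,262,172),scene=(280,222,315,262)).items():
    b,d=shot(n,"c5.png",(270,215,340,285),8) if n=="scene" else shot(n); o=np.load(n+"0.npz")["p"][...,::-1]
    D=np.abs(b.astype(int)-o)[y0:y1,x0:x1].max(2); print(n,"changed px",(D>25).sum(),"max",D.max())
    M=np.zeros(b.shape[:2],np.uint8); M[y0:y1,x0:x1]=b.max(2)[y0:y1,x0:x1]<55
    _,l,s,c=cv2.connectedComponentsWithStats(M); i=1+s[1:,4].argmax(); print(s[i],c[i].round(1))
    print([(th,proj(n,arc(th)-[0,0,.006])[0].round(1).tolist()) for th in(1.57,1.65,1.8)])
    for nm in ("offcut","others"): pass
    Dall=np.abs(b.astype(int)-o).max(2)>40; Dall[:, :]=cv2.morphologyEx(Dall.astype(np.uint8),cv2.MORPH_OPEN,np.ones((3,3)))
    _,l,s,c=cv2.connectedComponentsWithStats(Dall.astype(np.uint8)); print(s[1:].tolist())
E
```

```text
top changed px 103 max 95
[241 137   5   8  37] [242.9 140.6]
[(1.57, [242.5, 143.2]), (1.65, [242.6, 140.7]), (1.8, [242.9, 136.2])]
[[251, 162, 80, 35, 1828], [134, 271, 13, 13, 90], [159, 278, 4, 5, 18], [139, 283, 14, 4, 46], [13, 287, 12, 7, 59], [154, 287, 14, 7, 83], [19, 294, 32, 24, 329], [166, 294, 8, 4, 25], [199, 294, 4, 3, 12], [22, 297, 4, 4, 16], [188, 297, 4, 3, 12]]
scene changed px 136 max 101
[294 231   6  10  49] [296.6 235.2]
[(1.57, [296.5, 233.1]), (1.65, [296.1, 235.3]), (1.8, [295.4, 239.8])]
[[460, 78, 12, 9, 55], [454, 87, 24, 35, 358], [507, 92, 11, 11, 76], [503, 98, 13, 19, 140], [484, 101, 19, 26, 226], [458, 106, 6, 11, 51], [494, 118, 9, 9, 50], [378, 182, 10, 5, 40], [395, 187, 4, 3, 12], [397, 190, 10, 7, 46], [217, 222, 73, 30, 978], [228, 228, 3, 3, 9], [261, 228, 6, 7, 26]]
```

View pics/c5.png

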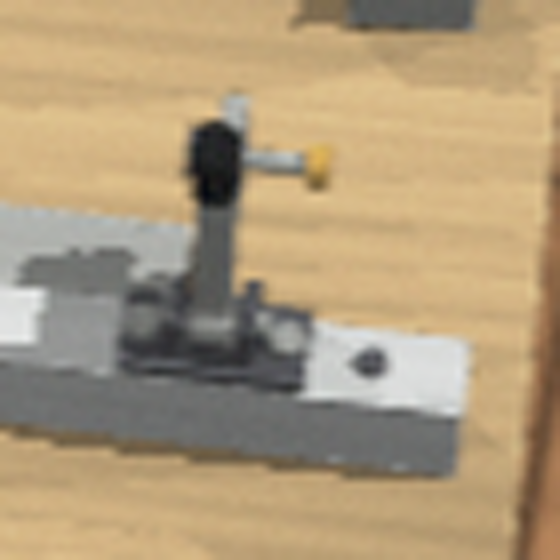

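Both cameras put the leaf at about 1.65 rad, so the tongue slipped in the pads. That's beyond upright but by a thin margin, so I'll nudge it further back with closed fingers, staying above the plate and clear of the tube.

```bash
python3 - <<'E'
from h import *
command_gripper(0.0,20)
r.reach(b2w(28,SY,230),QB)
s=r.move_straight(b2w(28,SY,171),QB,speed=.12,max_force=6); st("down %s"%s)
if not s: s=r.move_straight(b2w(62,SY,171),QB,speed=.05,max_force=12); st("nudge %s"%s)
r.move_straight(b2w(40,SY,190),QB,speed=.1); r.move_straight(b2w(30,SY,240),QB,speed=.15)
r.reach(np.array([.162,.5,.256]),np.array([.156,.988,0,0])/np.hypot(.156,.988)); st("away")
for n,(x0,y0,x1,y1) in dict(top=(230,122,262,172),scene=(280,222,315,262)).items():
    o=cv2.cvtColor(cv2.imread("pics/"+("t4.png")),cv2.COLOR_BGR2RGB)
    b,d=shot(n,"%s6.png"%n,(195,105,390,255) if n=="top" else (165,185,345,310),4)
    M=np.zeros(b.shape[:2],np.uint8); M[y0:y1,x0:x1]=b.max(2)[y0:y1,x0:x1]<55
    _,l,s,c=cv2.connectedComponentsWithStats(M); i=1+s[1:,4].argmax(); print(n,s[i],c[i].round(1),[(th,proj(n,arc(th)-[0,0,.006])[0].round(1).tolist()) for th in(1.57,1.65,1.8,1.95)])
a,b=(cv2.imread("pics/"+f).astype(int) for f in("t4.png","top6.png")); D=np.abs(a-b).max(2)>40; ys,xs=np.nonzero(D); print("crop change box",xs.min(),xs.max(),ys.min(),ys.max(),D.sum())
E
```

```text
down False t45.2 board [ 28.3 122.3 171.5] F [-0.3  0.   0.5] w-0.0002
nudge False t46.1 board [ 62.2 122.  170.9] F [ 0.2 -0.1 -0. ] w0.0003
away t49.0 board [-313.8  551.   255.8] F [ 0.5 -0.1  0.3] w-0.0001
top [241 131   5   9  39] [243.2 135.1] [(1.57, [242.5, 143.2]), (1.65, [242.6, 140.7]), (1.8, [242.9, 136.2]), (1.95, [243.1, 132.1])]
scene [294 236   5  10  43] [295.8 240.6] [(1.57, [296.5, 233.1]), (1.65, [296.1, 235.3]), (1.8, [295.4, 239.8]), (1.95, [294.7, 244.6])]
crop change box 145 377 99 264 5374
```

View pics/top6.png

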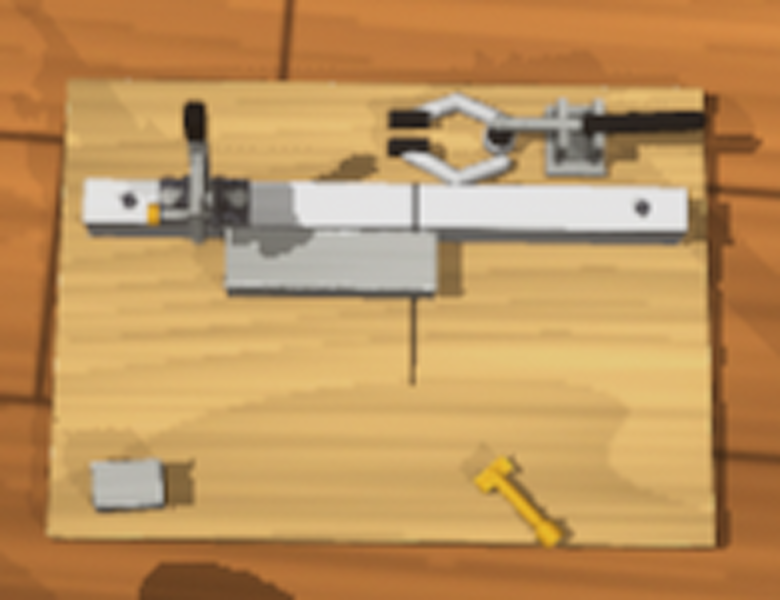

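The leaf is now at about 1.83 rad in both views (tongue at crop (193,120)). The tube hasn't moved, and the bystanders on the board and the clamp are where they were. I'll hand it in.

```bash
python3 -c "
from h import *
r.finish_job(); st('done')"
```

```text
the job is handed in; nothing more can be done
the job is handed in; nothing more can be done
```

The tube is gauged against the fence and the stop's screw, the stop is back up, and I handed the job in at about 49 s of the 72 s allowed.

**What I did:** I pinched the tongue and flipped the leaf fully down. A press from above touched at TCP height 101.9 mm, against 102 mm expected. I pushed the tube to the fence, then by its end onto the screw. I pressed the side again at about 5 N, then held the end for 1 s with about 8 N on the screw and 2.5 N toward the fence. Then I backed away and flipped the leaf up.

**Last checks:**
- **Leaf:** it is at about 1.83 rad in both cameras. After the pinched flip it had stayed at about 1.65 instead of the 1.8 I commanded, probably because the tongue slipped in the pads. I nudged it further back with closed fingers.
- **Tube:** in the last picture it lies flush along the fence, and it didn't visibly move during the nudge.
- **Bystanders:** the offcut, the valve tool and the clamp with its caliper are where they were. A before/after comparison, taken just before the nudge, showed no change at the things on the table.

**Where checks disagreed or were missing:**
- My depth-mask measurement of the tube read 36 mm wide and about 4 mm off in position. I think the depth mask lost a strip of the tube along the fence, and I relied on the touch contacts and pictures instead.
- I took no clear picture between gauging and the flip up, so I haven't directly measured whether the tube stayed put during that flip.

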